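Run down the clamp screw of a plaster mould

ROBOT

A 6-joint arm with a two-finger parallel gripper is mounted at the origin on the work surface. World frame = base frame: x ahead of the robot, y to its left, z up, the work surface at z = 0. Lengths are in mm, angles in rad, forces in N, time in s.
With the tool pointing down it reaches from about 400 to 925 mm from the base axis. Payload 12.5 kg.
Tool frame: the origin (TCP) lies at the centre of the arm's flange, where the gripper is bolted on; the fingertips stand 190 mm ahead of it and the grasp point (between the pads) lies env.grip_point_offset ahead of it (env.grip_point_offset is the distance from the TCP to the grasp point, in mm); z points along the fingers, x is the direction in which the jaws open and shut, and the axes are right-handed (so a half turn about z gives the same grasp; the last joint's range is limited). The gripper opens to 95 mm and grips with 3 to 60 N. Pads are 20 mm wide; open, the fingers measure 119 mm over their backs; the gripper's body (75 mm by 180 mm) begins 59 mm behind the grasp point.
Start: joints at [-1.405, 0.491, 1.559, -0, 1.092, -0.106], TCP at [167.811, -602.05, 404.761] pointing down, gripper open.
Joint ranges: [-3.1, 3.1], [-0.84, 2.19], [0.05, 2.79], [-1.13, 4.28], [0.06, 2.93], [-2.69, 2.69]. Speed limits (rad/s): [2.22, 2.22, 2.79, 3.14, 3.14, 3.14].

INTERFACE

Orientations are given as [roll, pitch, yaw] about the fixed x, y, z axes, in that order (R = Rz(yaw) Ry(pitch) Rx(roll)).
In Python, from cell import state, read_camera, camera_model, job_done, env gives the robot as it stands.
- The arm moves only by the tool arm_command, never from a script. Its argument "steps" is a list of rows, each a list of 6 numbers: the shift along the tool's x, y, z in cm, then the turn, a rotation vector about the tool's x, y, z in degrees. In form: [[dx, dy, dz, rx, ry, rz], ...]. A call has 1 to 12 rows; each row is the pose to reach, as a shift and turn from the pose commanded when the call began, along the tool's axes at that moment; what a row does not reach only later rows make up. A row lasts 1/12 s, in which the tool goes at most 41.7 mm and 7.16 degrees, less where a joint would pass 70% of its speed; a pose out of reach is approached as far as the arm can. A call with a gripper value outside its range is refused whole. "jaw" is the finger opening in cm, from 0 to 9.51, set as the call begins (left out, the last holds). The fingers move at their own pace and stop on an object; the grip force is fixed at half the most. Time passes only in rows, so rows that repeat a pose let the fingers close. It gives the time, the measured TCP pose, the force and the opening at its end, in the units of the state.
- state(): the state, without advancing time (a new reading comes with each control period).
- read_camera(name): name is "scene" or "side" or "wrist"; returns the picture (384x512x3 uint8, red, green, blue); there is no depth.
- camera_model(name): a dict with "K" (3x3 intrinsics, pixels), "xyz" and "rotation" of the camera in the world. Camera axes: x right, y up, looking along -z (the intrinsics and any distortion apply to the point x, -y, -z); pixel columns grow to the right and rows downward; lengths in mm; the calibration is good to about 2 mm. A picture is of the moment at which its call begins: read the wrist's pose just before it. camera_model takes no time and is no camera call; for the wrist camera it gives the pose at the moment of the call.
- job_done(): hands the job in, once; it reports no verdict.
The state is a dict: "t": time; "joints": joint angles; "qvel": joint speeds; "tau": joint torques, N m; "eef_pos": TCP position; "tcp_rot": TCP orientation; "ft_force": force on the tool from outside, world axes, zero at the start; "moment": the same for the moment, N m; "opening": opening from 0.0 (shut) to 1.0 (fully open).
Only numpy, scipy, OpenCV 4.12 (cv2) and the standard library are available. Lean on these libraries where they do the work, as an engineer would, in place of code of your own. Each camera call takes 0.05 s, during which the arm holds its last target. There are 200 camera calls.

TASK

Two plaster casting moulds stand in clamp frames; one frame's four-winged hand screw is still backed off, standing higher above its bridge than the other. Turn that screw clockwise, seen from above, with repeated light strokes of the fingertips against its wings, until it is fully home and comes up against its stop, then move clear; do not force it, do not pinch a wing or press on the hub. Leave the other screw and everything else on the bench as they are, and lift nothing.

Things in the scene. Friction and masses are not known exactly. Their poses are not given: they have to be found in the camera images.
- loose_mould: Plaster mould to work on, in a clamp frame fixed to the bench. Origin: centre of underside, on the bench; z up. Steel base plate 130 (x) x 190 (y) x 12 mm; plaster block 112 x 130 mm up to z = 100 mm; two posts 14 mm thick at y = +-80 mm carry a flat steel bridge along y, 32 mm wide, z = 125 to 139 mm, with nuts 24 mm across on its ends up to z = 148 mm.
- loose_handle (a point): Middle of the top of the fixed carrying handle: a round bar 10 mm thick rising from the bridge ends (y = +-80 mm) and running along the mould's y straight over the screw; underside 200 mm, top 210 mm above the bench (this point: 210 mm). A finger circling the screw meets it twice a turn, so it must be lifted out over it or stay on one side. Axes as loose_mould.
- loose_screw (a joint): Turn of the loose hand screw, rad. 0 = fully home, pad on the plaster, against a solid stop; negative = backed off (starts between -7 and -4, limit -9). Clockwise from above makes it grow to 0. Coarse thread: screw and pad sink 15 mm per turn (2.39 mm per rad). Friction 0.06 N m (about 2 N pushed 34 mm from the axis); it stays where it is left and hardly coasts.
- loose_cross (a point): Centre of the loose screw's head at half height of its wings, on its upright axis over the mould's origin; 160 mm above the bench when home. Turns with the screw: four aluminium wings point along its +-x and +-y (parallel to the mould's axes at joint 0). Wings: radial vanes 9 mm thick, 14 mm tall, reaching 46 mm from the axis. Hub 28 mm across, its top 11 mm above this point.
- loose_drive: The half of all four wings of the loose screw that faces counter-clockwise, the faces to push to turn it clockwise (a 5 mm thick layer of each wing). Origin and axes as point loose_cross.
- loose_back: The other half of the four wings of the loose screw, the faces that look clockwise (a 4 mm layer, 1 to 2 mm smaller at the edges). Origin and axes as point loose_cross. A push on both halves at once is a pinch.
- loose_hub: The round hub in the middle of the loose screw, 28 mm across. Origin and axes as point loose_cross. Not to be gripped or pressed.
- tight_mould: The second mould, clamp, bridge and handle, of the same make and sizes as loose_mould, its screw already home. Fixed to the bench. Origin and axes as for loose_mould.
- tight_screw (a joint): Turn of the second mould's hand screw in rad, same sense and sizes as loose_screw: it is home (0) and must stay so.
- post_short: Bystander, loose: short white ceramic kiln post, cylinder 40 mm across, 60 mm tall. Origin: centre of the underside.
- post_tall: Bystander, loose: tall white ceramic kiln post, cylinder 44 mm across, 100 mm tall. Origin: centre of the underside.
- plaster_cup: Bystander, loose: plaster cup 72 mm across, 75 mm tall. Origin: centre of the underside.
- bisque_bowl: Bystander, loose: white bowl 110 mm across, 45 mm tall. Origin: centre of the underside.
- glaze_jar: Bystander, loose: white jar with a black cap, 64 mm across, 80 mm tall. Origin: centre of the underside.
- rib: Bystander, loose: spatula-shaped modelling tool with wooden handle and steel blade, 200 mm long, lying flat. Origin: on the underside, about mid-length.
- star_tile: Bystander, loose: white star-shaped ceramic tile, about 95 mm across, 12 mm thick. Origin: centre of the underside.
Mind the look-alikes: they are no part of the job. What is shaped like the tight_mould but green or orange is not meant.

How it is judged:
By the outcome, as a careful person would: the job done as asked, in the order asked, and still so for the second after the job is handed in, with the robot touching nothing.
It also fails if it takes over 58 s, if anything falls off the work surface, if the arm or the gripper's body presses on something with over 40 N, if the wrist force passes 120 N, or if a joint passes its speed limit or range.

## Working session

There is one attempt and no reset: what is moved stays moved. The work goes in short steps, Python scripts to look and compute and a tool call to move; the robot and the scene stay as the last step left them, time stands still between calls to the robot, and variables do not carry over. Pictures are saved under pics/ and viewed, about 8 in all and at most 12, crops included, and the job is handed in when it is done.

Besides the shell and the picture viewer there is one more tool, called after "Call:" as name([rows], argument=value, ...), one row to a line, values as JSON. arm_command: Moves the arm, as the interface text tells. Its arguments: {"type":"object","properties":{"steps":{"type":"array"},"jaw":{"type":"number"}},"required":["steps"]}

```bash
mkdir -p pics; ls; python3 - <<'E'
from cell import *
import cv2,numpy as np
print(state(), env.grip_point_offset)
ims=[]
for n in("scene","side","wrist"):
    m=camera_model(n);print(n,m)
    im=read_camera(n)[:,:,::-1];cv2.imwrite(f"pics/{n}0.png",im)
E
```

```text
pics
{'t': 0.0, 'joints': array([-1.40461846e+00,  4.91548888e-01,  1.55943133e+00, -5.53222923e-07,
        1.09170965e+00, -1.05583595e-01]), 'qvel': array([ 1.47068885e-04, -6.47974160e-04, -6.47573221e-04, -2.69359228e-05,
       -1.13425675e-03, -9.06463550e-05]), 'tau': array([ 4.14433953e-04, -6.12646580e+01, -2.58188957e+01,  6.92693051e-02,
        4.81864647e-02, -1.17658265e-04]), 'eef_pos': array([ 167.79458263, -602.02322239,  404.17450684]), 'tcp_rot': array([-3.14147751e+00,  1.09115154e-03, -1.29903455e+00]), 'ft_force': array([ 0.08981327, -0.00577742,  0.41787496]), 'moment': array([-0.02817195,  0.02237336,  0.03004655]), 'opening': 1.0002220710834646} 171.3
scene {'K': array([[405.11938597,   0.        , 259.30433369],
       [  0.        , 405.11938597, 192.176348  ],
       [  0.        ,   0.        ,   1.        ]]), 'xyz': array([1034.63419337,  842.20776892,  743.60664645]), 'rotation': array([1.03190033, 0.00645962, 2.60600879])}
side {'K': array([[454.14308895,   0.        , 256.69254021],
       [  0.        , 454.14308895, 192.60621545],
       [  0.        ,   0.        ,   1.        ]]), 'xyz': array([   9.20558922,  748.96627393, 1113.1884335 ]), 'rotation': array([ 0.75151056,  0.00682906, -2.55291724])}
wrist {'K': array([[275.12721146,   0.        , 249.46040749],
       [  0.        , 275.12721146, 188.11797134],
       [  0.        ,   0.        ,   1.        ]]), 'xyz': array([ 239.47665666, -582.16751653,  384.71687851]), 'rotation': array([-2.60333512e-01,  2.30144063e-04, -1.30018974e+00])}
```

View pics/scene0.png

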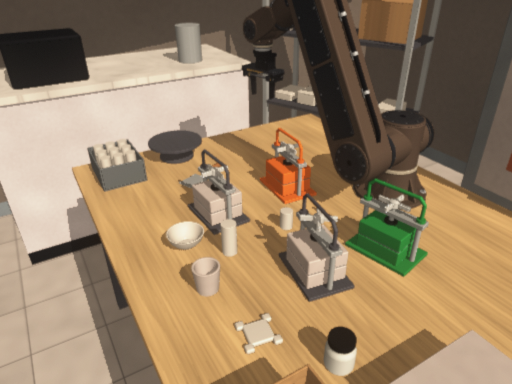

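View pics/side0.png

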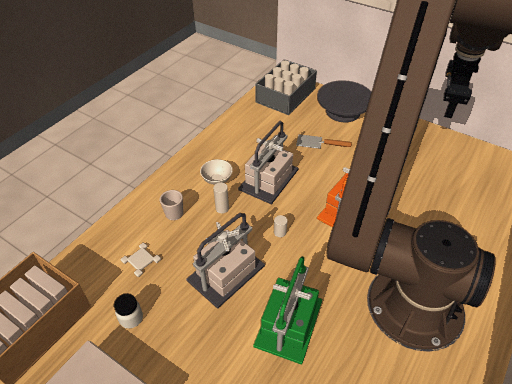

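The two grey moulds are at (318,255) and (218,200) in scene, and at (228,265) and (268,172) in side. The green and orange ones are look-alikes. I'll enlarge both grey moulds from both views.

```bash
python3 - <<'E'
import cv2,numpy as np
a=cv2.imread("pics/scene0.png");b=cv2.imread("pics/side0.png")
c=[a[190:300,275:365],a[140:250,175:265],b[205:305,185:275],b[115:215,230:320]]
r=lambda x:cv2.resize(x,(400,300) if 0 else (400,int(x.shape[0]*400/x.shape[1])),interpolation=cv2.INTER_CUBIC)[:,:400]
t=np.hstack([r(c[0]),r(c[1])]);u=np.hstack([r(c[2]),r(c[3])])
cv2.imwrite("pics/c1.png",np.vstack([t,u])[:, :]) 
cv2.imwrite("pics/c1.png",cv2.resize(np.vstack([t,u]),(510,596)) if 0 else np.hstack([cv2.resize(t,(400,245))]) if 0 else cv2.resize(np.vstack([t,u]),None,fx=.64,fy=.64))
E
```

```text
(no output)
```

View pics/c1.png

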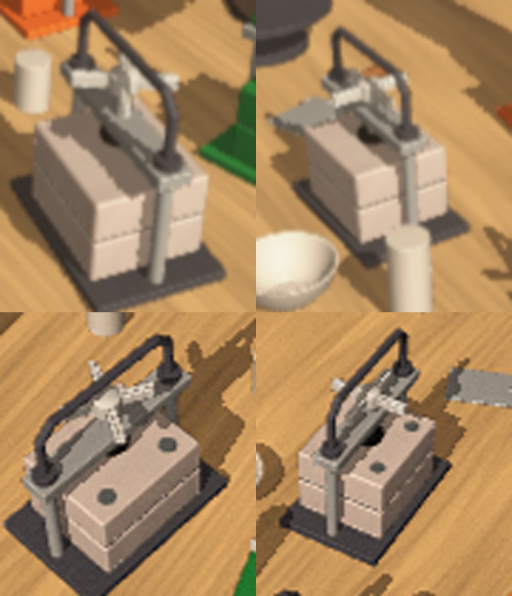

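The near mould (left crops) has its screw standing clearly higher above the bridge, so that is the loose one. Next I'll work out its pose from the base-plate corners.

```bash
cat >h.py <<'E'
from cell import *
import numpy as np, cv2
from scipy.spatial.transform import Rotation as R
def rot(m):
    r=np.asarray(m["rotation"]); return R.from_euler("xyz",r).as_matrix()
def ray(m,u,v):
    d=np.linalg.inv(m["K"])@[u,v,1.]; return rot(m)@[d[0],-d[1],-d[2]]
def onz(m,u,v,z):
    d=ray(m,u,v); o=np.asarray(m["xyz"]); return o+d*(z-o[2])/d[2]
def proj(m,P):
    c=rot(m).T@(np.asarray(P,float)-m["xyz"]); p=m["K"]@[c[0],-c[1],-c[2]]; return p[:2]/p[2]
E
python3 - <<'E'
from h import *
s=camera_model("scene");d=camera_model("side")
for m,c in((s,[(279.2,255),(310.5,297.5),(354,285)]),(d,[(186.8,279.5),(212.4,303.5),(265,264)])):
    for p in c: print(p,onz(m,*p,12).round())
# screw hub: scene crop (126,75)->, side (110,403-313)
print(onz(s,275+126/2.844,190+75/2.844,178).round(), onz(d,185+110/2.844,205+90/2.844,178).round())
print(camera_model("wrist"))
E
```

```text
(279.2, 255) [541. 110.  12.]
(310.5, 297.5) [564. 285.  12.]
(354, 285) [443. 307.  12.]
(186.8, 279.5) [565. 284.  12.]
(212.4, 303.5) [459. 305.  12.]
(265, 264) [410. 119.  12.]
[488. 204. 178.] [485. 202. 178.]
{'K': array([[275.12721146,   0.        , 249.46040749],
       [  0.        , 275.12721146, 188.11797134],
       [  0.        ,   0.        ,   1.        ]]), 'xyz': array([ 239.4789514 , -582.17997214,  384.79647621]), 'rotation': array([-2.60350349e-01,  6.28940293e-05, -1.30018987e+00])}
```

Call:
arm_command([
  [-12.8, -19.7, -5.6, 0, 0, -35],
  [-12.8, -19.7, -5.6, 0, 0, -35],
  [-12.8, -19.7, -5.6, 0, 0, -35],
  [-12.8, -19.7, -5.6, 0, 0, -35],
  [-12.8, -19.7, -5.6, 0, 0, -35],
  [-12.8, -19.7, -5.6, 0, 0, -35],
  [-25.6, -39.4, -5.6, 0, 0, -67],
  [-25.6, -39.4, -5.6, 0, 0, -67],
  [-25.6, -39.4, -5.6, 0, 0, -67],
  [-25.6, -39.4, -5.6, 0, 0, -67],
  [-25.6, -39.4, -5.6, 0, 0, -67],
  [-25.6, -39.4, -5.6, 0, 0, -67],
], jaw=0)

```text
t: 1.15
eef_pos: [480.2, -246.9, 460.7]
tcp_rot: [-3.141, -0.0, -0.124]
ft_force: [0.3, -0.6, -0.2]
opening: 0.217
```

Call:
arm_command([
  [2.4, -45.3, 0, 0, 0, 0],
  [2.4, -45.3, 0, 0, 0, 0],
  [2.4, -45.3, 0, 0, 0, 0],
  [2.4, -45.3, 0, 0, 0, 0],
  [2.4, -45.3, 0, 0, 0, 0],
  [2.4, -45.3, 0, 0, 0, 0],
  [2.4, -45.3, 0, 0, 0, 0],
  [2.4, -45.3, 0, 0, 0, 0],
  [2.4, -45.3, 0, 0, 0, 0],
  [2.4, -45.3, 0, 0, 0, 0],
  [2.4, -45.3, 0, 0, 0, 0],
  [2.4, -45.3, 0, 0, 0, 0],
])

```text
t: 2.15
eef_pos: [561.2, 201.6, 460.1]
tcp_rot: [-3.141, 0.0, -0.125]
ft_force: [0.2, -0.1, -0.1]
opening: 0.006
```

```bash
python3 - <<'E'
from h import *
import pickle
s=state();m=camera_model("wrist");im=read_camera("wrist")[:,:,::-1]
cv2.imwrite("pics/w1.png",im);pickle.dump(m,open("w1.pkl","wb"))
print(s["eef_pos"],s["tcp_rot"],m["xyz"],m["rotation"],s["qvel"].round(3), s["opening"],s["ft_force"])
E
```

```text
[561.21208806 201.61933248 460.08143964] [-3.14061852e+00  3.18399020e-04 -1.25457989e-01] [572.35868751 273.7253351  440.64010789] [-2.59986422e-01  2.39390710e-04 -1.26698887e-01] [-0.081 -0.028  0.059 -0.025 -0.013 -0.092] 0.00613681815991435 [ 0.16293226 -0.11874148 -0.07384494]
```

View pics/w1.png

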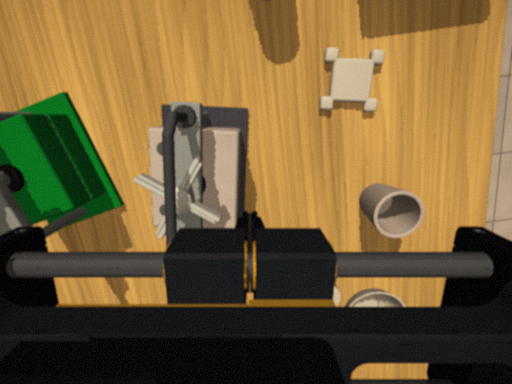

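The wrist view shows the loose screw's wings around (183,190), the handle bar along x≈170 and the base-plate top edge from (163,105) to (248,108). I'll enlarge it for a precise reading.

```bash
python3 - <<'E'
import cv2
a=cv2.imread("pics/w1.png")[95:245,120:270]
cv2.imwrite("pics/w1c.png",cv2.resize(a,(600,600),interpolation=cv2.INTER_CUBIC))
E
```

```text
(no output)
```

View pics/w1c.png

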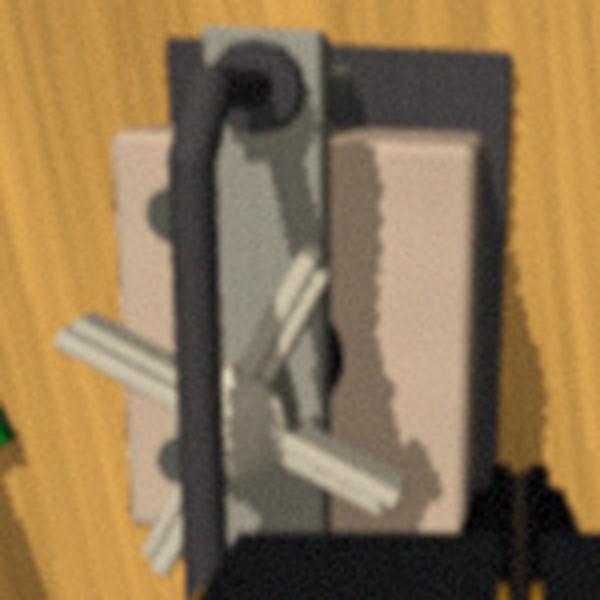

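```bash
python3 - <<'E'
from h import *
import pickle
m=pickle.load(open("w1.pkl","rb"))
f=lambda p:(120+p[0]/4,95+p[1]/4)
T=[(75,330),(315,262),(390,497),(155,562)]
for z in(170,175,180,185):
    P=[onz(m,*f(p),z) for p in T]; c=np.mean(P,0)
    print(z,c.round(1),[ (round(float(np.hypot(*(p-c)[:2])),1),round(float(np.degrees(np.arctan2(*(p-c)[1::-1]))),1)) for p in P])
for p in [(167,40),(512,57)]: print(onz(m,*f(p),12).round(1))
for p in [(205,28),(326,35)]: print(onz(m,*f(p),139).round(1))
print("hpost",onz(m,*f((262,90)),150).round(1))
E
```

```text
170 [489.3 200.  170. ] [(44.7, 142.2), (46.0, 53.1), (45.3, -36.5), (47.1, -127.6)]
175 [490.8 201.3 175. ] [(43.9, 142.2), (45.2, 53.1), (44.4, -36.5), (46.2, -127.6)]
180 [492.3 202.7 180. ] [(43.1, 142.2), (44.3, 53.1), (43.6, -36.5), (45.3, -127.6)]
185 [493.9 204.  185. ] [(42.3, 142.2), (43.5, 53.1), (42.8, -36.5), (44.4, -127.6)]
[444.2 304.5  12. ]
[571.1 282.2  12. ]
[492.7 297.1 139. ]
[523.8 291.3 139. ]
hpost [507.  279.5 150. ]
```

Call:
arm_command([
  [1.0, -0.1, 3, 0, 0, 2.8],
  [1.0, -0.1, 6, 0, 0, 2.8],
  [1.0, -0.1, 9, 0, 0, 2.8],
  [1.0, -0.1, 11, 0, 0, 2.8],
  [1.0, -0.1, 12, 0, 0, 2.8],
  [1.0, -0.1, 12, 0, 0, 2.8],
  [1.0, -0.1, 12, 0, 0, 2.8],
])

```text
t: 2.78
eef_pos: [571.3, 195.6, 341.3]
tcp_rot: [3.142, -0.0, -0.179]
ft_force: [0.8, 0.7, 0.7]
opening: 0.004
```

```bash
cat >>h.py <<'E'
C=np.array([490.5,201.5]); YAW=np.radians(-10)
def loc(s=None):
    s=s or state(); d=s["eef_pos"][:2]-C; c,n=np.cos(YAW),np.sin(YAW)
    return np.array([c*d[0]+n*d[1],-n*d[0]+c*d[1]])
def shot(name,crop=None,cam="wrist"):
    import pickle
    m=camera_model(cam); im=read_camera(cam)[:,:,::-1]
    pickle.dump(m,open(name+".pkl","wb")); cv2.imwrite(f"pics/{name}_full.png",im)
    if crop: im=im[crop[1]:crop[3],crop[0]:crop[2]]
    k=min(600/im.shape[0],800/im.shape[1]); im=cv2.resize(im,None,fx=k,fy=k,interpolation=cv2.INTER_CUBIC)
    cv2.imwrite(f"pics/{name}.png",im); return k
E
python3 - <<'E'
from h import *
s=state();print(loc(s),s["eef_pos"],s["tcp_rot"],s["ft_force"])
shot("w2")
E
```

```text
[80.61710621  8.24075945] [571.32334408 195.61655021 341.26808749] [ 3.14151732e+00 -2.18757508e-04 -1.79062554e-01] [0.82000336 0.70300094 0.70700371]
```

View pics/w2.png

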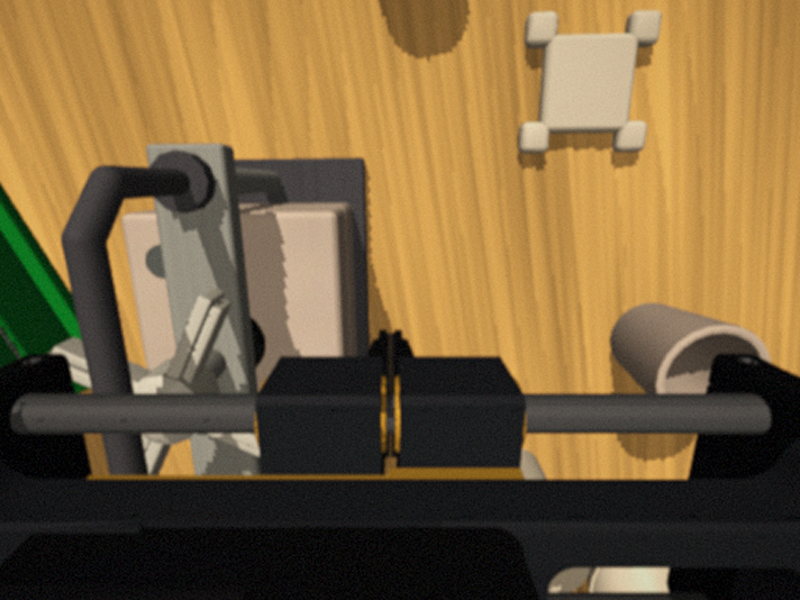

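Call:
arm_command([
  [0, -0.6, 0, 0, 0, 0],
  [-1.5, -0.6, 0, 0, 0, 0],
  [-2.8, -0.6, 0, 0, 0, 0],
  [-3.8, -0.6, 0, 0, 0, 0],
  [-4.5, -0.6, 0, 0, 0, 0],
  [-4.5, -0.6, 0, 0, 0, 0],
])

```text
t: 3.33
eef_pos: [526.9, 210.4, 341.5]
tcp_rot: [-3.141, -0.001, -0.178]
ft_force: [0.5, 0.4, 0.7]
opening: 0.008
```

Call:
arm_command([
  [0, 0.4, 0, 0, 0, 0],
  [0, 0.8, 0, 0, 0, 0],
  [0, 1.2, 0, 0, 0, 0],
  [0, 1.6, 0, 0, 0, 0],
  [0, 2.0, 0, 0, 0, 0],
  [0, 2.4, 0, 0, 0, 0],
  [0, 2.8, 0, 0, 0, 0],
  [0, 3.2, 0, 0, 0, 0],
  [0, 3.6, 0, 0, 0, 0],
  [0, 3.9, 0, 0, 0, 0],
  [0, 4.0, 0, 0, 0, 0],
  [0, 4.0, 0, 0, 0, 0],
])

```text
t: 4.33
eef_pos: [520.7, 170.3, 340.7]
tcp_rot: [3.141, -0.0, -0.179]
ft_force: [1.6, -0.5, 0.2]
opening: 0.006
```

```bash
python3 - <<'E'
from h import *
s=state();print(loc(s),s["eef_pos"],s["tcp_rot"],s["ft_force"])
E
```

```text
[ 35.1592188  -25.46003254] [520.70398301 170.32142829 340.73654734] [ 3.14130466e+00 -1.10982653e-04 -1.78705676e-01] [ 1.64213535 -0.46217787  0.1725408 ]
```

Call:
arm_command([
  [2.0, -0.2, 0, 0, 0, 0],
  [3.5, -0.5, 0, 0, 0, 0],
  [3.7, -2.5, 0, 0, 0, 0],
  [3.7, -4.5, 0, 0, 0, 0],
  [3.7, -6.5, 0, 0, 0, 0],
  [3.4, -7.4, 0, 0, 0, 0],
  [3.2, -7.4, 0, 0, 0, 0],
])

```text
t: 4.92
eef_pos: [565.0, 239.2, 340.3]
tcp_rot: [3.141, 0.0, -0.177]
ft_force: [0.3, -0.8, 0.2]
opening: 0.007
```

```bash
python3 - <<'E'
from h import *
s=state();print(loc(s),s["ft_force"])
shot("w3",(0,60,256,252)); shot("s3",(250,170,390,290),"scene"); shot("d3",(165,195,295,305),"side")
a=cv2.imread("pics/w3.png")
b=[cv2.resize(cv2.imread(f"pics/{n}.png"),(400,300)) for n in("w3","s3","d3")]
cv2.imwrite("pics/m3.png",np.vstack([np.hstack(b[1:]),np.hstack([b[0],b[0]*0])]))
E
```

```text
[66.79262939 50.0853059 ] [ 0.27934015 -0.76264044  0.17955604]
```

View pics/m3.png

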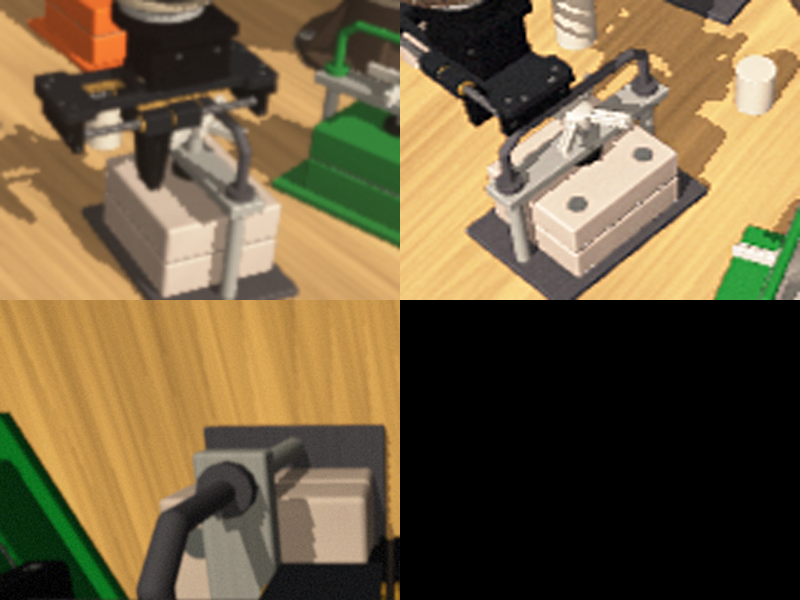

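Call:
arm_command([
  [-1.5, 0.2, 0, 0, 0, 0],
  [-2.8, 0.2, 0, 0, 0, 0],
  [-3.8, 0.2, 0, 0, 0, 0],
  [-4.3, 0.2, 0, 0, 0, 0],
  [-4.3, 0.3, 0, 0, 0, 0],
])

```text
t: 5.48
eef_pos: [521.9, 242.3, 341.0]
tcp_rot: [3.142, -0.0, -0.178]
ft_force: [0.6, -1.0, 0.2]
opening: 0.007
```

```bash
python3 - <<'E'
from h import *
s=state();print(loc(s),s["ft_force"])
E
```

```text
[23.79354218 45.62209202] [ 0.59522644 -0.97886505  0.23901418]
```

Call:
arm_command([
  [0, 0.6, 0, 0, 0, 0],
  [0, 1.2, 0, 0, 0, 0],
  [0.2, 1.8, 0, 0, 0, 0],
  [0.4, 2.4, 0, 0, 0, 0],
  [0.6, 3.0, 0, 0, 0, 0],
  [0.7, 3.6, 0, 0, 0, 0],
  [0.8, 4.2, 0, 0, 0, 0],
  [0.9, 4.8, 0, 0, 0, 0],
  [1.0, 5.4, 0, 0, 0, 0],
  [1.1, 6.0, 0, 0, 0, 0],
  [1.1, 6.6, 0, 0, 0, 0],
  [1.1, 7.1, 0, 0, 0, 0],
])

```text
t: 6.48
eef_pos: [520.6, 169.9, 340.7]
tcp_rot: [3.141, -0.0, -0.179]
ft_force: [0.6, 0.6, 0.3]
opening: 0.002
```

Call:
arm_command([
  [0, 0, 0, 0, 0, 0],
  [1.8, -0.2, 0, 0, 0, 0],
  [3.3, -0.5, 0, 0, 0, 0],
  [3.5, -2.5, 0, 0, 0, 0],
  [3.5, -4.5, 0, 0, 0, 0],
  [3.4, -6.5, 0, 0, 0, 0],
  [3.2, -7.4, 0, 0, 0, 0],
  [3.0, -7.4, 0, 0, 0, 0],
])

```text
t: 7.15
eef_pos: [563.1, 239.5, 340.4]
tcp_rot: [3.141, 0.0, -0.177]
ft_force: [-1.5, 0.4, -0.1]
opening: 0.007
```

```bash
python3 - <<'E'
from h import *
s=state();print(loc(s),s["ft_force"])
shot("s4",(290,190,350,235),"scene"); shot("d4",(200,215,260,260),"side")
b=[cv2.resize(cv2.imread(f"pics/{n}.png"),(400,300)) for n in("s4","d4")]
cv2.imwrite("pics/m4.png",np.hstack(b))
E
```

```text
[64.93819551 50.01784998] [-1.54294763  0.3805889  -0.05389792]
```

View pics/m4.png

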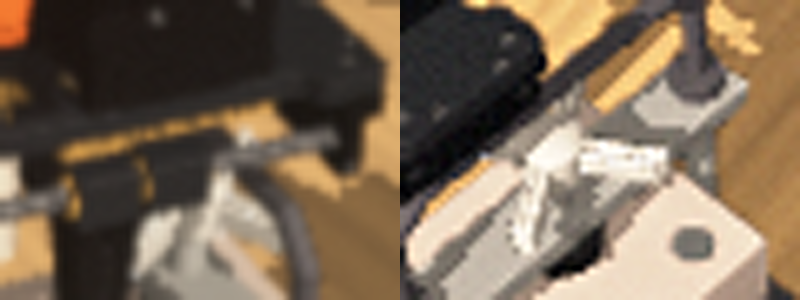

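```bash
cat >>h.py <<'E'
def L(P):
    d=np.asarray(P)[:2]-C; c,n=np.cos(YAW),np.sin(YAW); return np.array([c*d[0]+n*d[1],-n*d[0]+c*d[1]])
def wing(m,u,v,z):
    l=L(onz(m,u,v,z)); return round(float(np.hypot(*l)),1),round(float(np.degrees(np.arctan2(l[1],l[0]))),1)
E
python3 - <<'E'
from h import *
m=camera_model("side")
for z in(165,170,175,180): print(z,wing(m,239.7,239,z),wing(m,218.3,251.7,z),L(onz(m,223.2,236,z+4)).round(1))
E
```

```text
165 (45.5, -138.7) (42.9, 122.9) [ 1.8 -5.2]
170 (46.1, -143.4) (46.3, 124.4) [-1.2 -2.8]
175 (47.0, -148.0) (49.8, 125.7) [-4.2 -0.4]
180 (48.2, -152.3) (53.3, 126.8) [-7.2  2.1]
```

Call:
arm_command([
  [-1.5, 0.1, 0, 0, 0, 0],
  [-2.8, 0.1, 0, 0, 0, 0],
  [-3.8, 0.1, 0, 0, 0, 0],
  [-4.2, 0.1, 0, 0, 0, 0],
  [-4.2, 0.4, 0, 0, 0, 0],
  [-4.2, 1.0, 0, 0, 0, 0],
  [-4.2, 1.6, 0, 0, 0, 0],
  [-4.0, 2.2, 0, 0, 0, 0],
  [-3.8, 2.8, 0, 0, 0, 0],
  [-3.6, 3.4, 0, 0, 0, 0],
  [-3.5, 3.9, 0, 0, 0, 0],
  [-3.5, 3.9, 0, 0, 0, 0],
])

```text
t: 8.25
eef_pos: [522.2, 204.9, 340.6]
tcp_rot: [3.141, 0.0, -0.179]
ft_force: [-1.0, 0.2, 0.2]
opening: 0.003
```

```bash
python3 - <<'E'
from h import *
s=state();print(loc(s),s["ft_force"])
E
```

```text
[30.64233599  8.86362865] [-1.03150071  0.1519212   0.17721748]
```

Call:
arm_command([
  [0.1, 0.5, 0, 0, 0, 0],
  [0.2, 1.0, 0, 0, 0, 0],
  [0.3, 1.5, 0, 0, 0, 0],
  [0.4, 2.0, 0, 0, 0, 0],
  [0.4, 2.5, 0, 0, 0, 0],
  [0.4, 3.0, 0, 0, 0, 0],
  [0.4, 3.4, 0, 0, 0, 0],
  [0.4, 3.4, 0, 0, 0, 0],
])

```text
t: 8.92
eef_pos: [519.8, 171.0, 340.7]
tcp_rot: [3.141, 0.0, -0.179]
ft_force: [0.6, 0.1, 0.6]
opening: 0.006
```

Call:
arm_command([
  [0, 0, 0, 0, 0, 0],
  [1.8, -0.2, 0, 0, 0, 0],
  [3.3, -0.5, 0, 0, 0, 0],
  [3.5, -2.5, 0, 0, 0, 0],
  [3.5, -4.5, 0, 0, 0, 0],
  [3.4, -6.5, 0, 0, 0, 0],
  [3.2, -7.4, 0, 0, 0, 0],
  [3.0, -7.4, 0, 0, 0, 0],
])

```text
t: 9.58
eef_pos: [562.3, 240.8, 340.4]
tcp_rot: [3.141, 0.0, -0.177]
ft_force: [-0.4, 0.6, -0.5]
opening: 0.006
```

```bash
python3 - <<'E'
from h import *
s=state();print(loc(s),s["ft_force"])
shot("d5",(200,215,260,260),"side")
cv2.imwrite("pics/m5.png",cv2.resize(cv2.imread("pics/d5.png"),(600,450)))
E
```

```text
[63.92891381 51.14774949] [-0.43878656  0.58571381 -0.46662447]
```

View pics/m5.png

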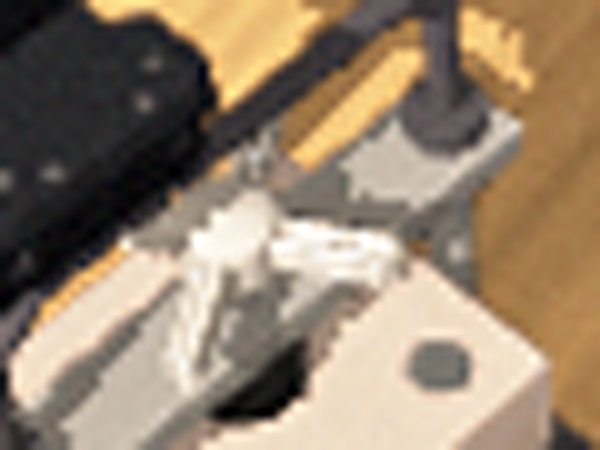

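Call:
arm_command([
  [-1.5, 0.2, 0, 0, 0, 0],
  [-2.8, 0.2, 0, 0, 0, 0],
  [-3.8, 0.2, 0, 0, 0, 0],
  [-4.1, 0.2, 0, 0, 0, 0],
  [-4.1, 0.5, 0, 0, 0, 0],
  [-4.1, 1.0, 0, 0, 0, 0],
  [-4.0, 1.5, 0, 0, 0, 0],
  [-3.8, 2.0, 0, 0, 0, 0],
  [-3.6, 2.5, 0, 0, 0, 0],
  [-3.5, 2.8, 0, 0, 0, 0],
  [-3.5, 2.8, 0, 0, 0, 0],
])

```text
t: 10.55
eef_pos: [523.5, 217.1, 340.6]
tcp_rot: [3.141, 0.0, -0.179]
ft_force: [0.8, -1.0, 0.2]
opening: 0.004
```

```bash
python3 - <<'E'
from h import *
s=state();print(loc(s),s["ft_force"],s["moment"])
m=camera_model("side")
for j in(-4.24,-2.16,-.59,0,-3.73): print(j,proj(m,[*C,171-2.39*j]).round(1))
E
```

```text
[29.74585425 21.12204694] [ 0.83350819 -1.00128564  0.21246234] [-0.02424663 -0.05110937  0.03730702]
-4.24 [221.9 234.7]
-2.16 [222.  235.9]
-0.59 [222.1 236.7]
0 [222.2 237.1]
-3.73 [222. 235.]
```

Call:
arm_command([
  [0, 0.1, 0, 0, 0, 0],
  [0, 0.2, 0, 0, 0, 0],
  [0, 0.3, 0, 0, 0, 0],
  [0, 0.3, 0, 0, 0, 0],
])

```text
t: 10.88
eef_pos: [522.6, 215.0, 340.8]
tcp_rot: [-3.142, -0.0, -0.178]
ft_force: [0.7, 1.2, -1.1]
opening: 0.005
```

Call:
arm_command([
  [0, 0.1, 0, 0, 0, 0],
  [0, 0.2, 0, 0, 0, 0],
  [0, 0.2, 0, 0, 0, 0],
])

```text
t: 11.13
eef_pos: [522.2, 213.0, 340.7]
tcp_rot: [3.142, -0.0, -0.178]
ft_force: [1.7, 0.6, 0.3]
opening: 0.004
```

Call:
arm_command([
  [0, 0.1, 0, 0, 0, 0],
  [0, 0.1, 0, 0, 0, 0],
])

```text
t: 11.3
eef_pos: [522.1, 212.0, 340.7]
tcp_rot: [-3.142, -0.0, -0.179]
ft_force: [0.7, 1.2, -0.8]
opening: 0.006
```

Call:
arm_command([
  [0, 0.1, 0, 0, 0, 0],
  [0, 0.1, 0, 0, 0, 0],
])

```text
t: 11.47
eef_pos: [521.9, 211.0, 340.7]
tcp_rot: [-3.142, -0.0, -0.179]
ft_force: [1.5, 1.9, -0.5]
opening: 0.006
```

Call:
arm_command([
  [0, 0.1, 0, 0, 0, 0],
  [0, 0.1, 0, 0, 0, 0],
])

```text
t: 11.63
eef_pos: [521.7, 210.0, 340.7]
tcp_rot: [3.142, -0.0, -0.179]
ft_force: [1.6, 2.3, -1.1]
opening: 0.003
```

Call:
arm_command([
  [0, 0.1, 0, 0, 0, 0],
  [0, 0.1, 0, 0, 0, 0],
])

```text
t: 11.8
eef_pos: [521.5, 209.0, 340.7]
tcp_rot: [3.141, 0.0, -0.179]
ft_force: [2.1, 2.1, -1.1]
opening: 0.002
```

Call:
arm_command([
  [0, 0.1, 0, 0, 0, 0],
  [0, 0.1, 0, 0, 0, 0],
])

```text
t: 11.97
eef_pos: [521.3, 208.0, 340.6]
tcp_rot: [3.141, 0.0, -0.179]
ft_force: [1.6, 1.9, -2.1]
opening: 0.005
```

Call:
arm_command([
  [0, 0.1, 0, 0, 0, 0],
  [0, 0.1, 0, 0, 0, 0],
])

```text
t: 12.13
eef_pos: [521.1, 207.0, 340.6]
tcp_rot: [3.141, 0.0, -0.179]
ft_force: [1.0, 1.6, -1.7]
opening: -0.001
```

Call:
arm_command([
  [0, 0.1, 0, 0, 0, 0],
  [0, 0.1, 0, 0, 0, 0],
])

```text
t: 12.3
eef_pos: [520.9, 206.1, 340.6]
tcp_rot: [3.141, 0.0, -0.178]
ft_force: [2.4, 1.5, -0.6]
opening: 0.004
```

Call:
arm_command([
  [0, 0.1, 0, 0, 0, 0],
  [0, 0.1, 0, 0, 0, 0],
])

```text
t: 12.47
eef_pos: [520.7, 205.1, 340.6]
tcp_rot: [3.141, 0.0, -0.179]
ft_force: [0.3, 1.6, -2.1]
opening: 0.009
```

Call:
arm_command([
  [0, 0.1, 0, 0, 0, 0],
  [0, 0.1, 0, 0, 0, 0],
])

```text
t: 12.63
eef_pos: [520.5, 204.1, 340.7]
tcp_rot: [3.141, 0.0, -0.179]
ft_force: [0.8, 2.9, -1.8]
opening: 0.002
```

Call:
arm_command([
  [0, 0.1, 0, 0, 0, 0],
  [0, 0.1, 0, 0, 0, 0],
])

```text
t: 12.8
eef_pos: [520.4, 203.1, 340.7]
tcp_rot: [3.141, 0.0, -0.179]
ft_force: [0.0, 1.8, -0.7]
opening: 0.007
```

```bash
python3 - <<'E'
from h import *
s=state();print(loc(s),s["ft_force"])
shot("d6",(200,215,260,260),"side"); shot("t6",(240,125,300,170),"side")
b=[cv2.resize(cv2.imread(f"pics/{n}.png"),(400,300)) for n in("d6","t6")]
cv2.imwrite("pics/m6.png",np.hstack(b))
E
```

```text
[29.15181158  6.76425524] [ 0.01551467  1.76581067 -0.70471332]
```

View pics/m6.png

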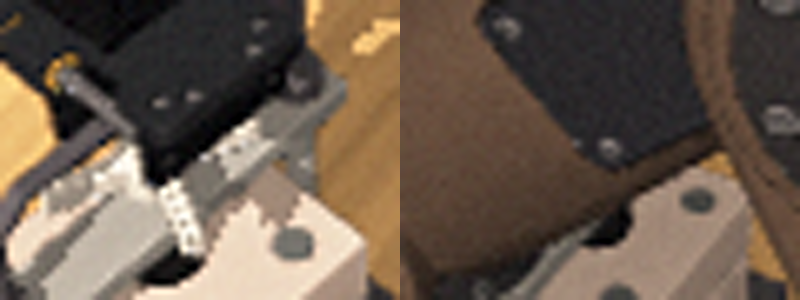

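```bash
python3 - <<'E'
from h import *
m=camera_model("side")
for z in(167,171): print(z,[wing(m,*p,z) for p in((228.5,251.8),(206.8,244.3),(237.8,235.5))])
for a in(-10,0,10):
  for z in(167,171): print(a,z,[proj(m,[*(C+46*np.array([np.cos(np.radians(a+k)+YAW),np.sin(np.radians(a+k)+YAW)])),z]).round(1) for k in(90,180,270)])
E
```

```text
167 [(47.6, 156.1), (43.8, 71.1), (41.1, -125.0)]
171 [(50.4, 155.2), (44.7, 74.8), (40.8, -129.3)]
-10 167 [array([207.3, 246.5]), array([232.2, 249.6]), array([236.8, 229.8])]
-10 171 [array([207.2, 245.6]), array([232.1, 248.6]), array([236.7, 228.8])]
0 167 [array([209.2, 248.4]), array([234.6, 247.9]), array([234.9, 228. ])]
0 171 [array([209.1, 247.5]), array([234.5, 246.9]), array([234.8, 227. ])]
10 167 [array([211.5, 250. ]), array([236.6, 245.9]), array([232.6, 226.5])]
10 171 [array([211.4, 249.1]), array([236.6, 245. ]), array([232.5, 225.6])]
```

The wings are about 20° past the zero orientation and the force is still only friction (about 2 N). The screw therefore started a quarter turn further back (about -5.8 rad). I'll finish this stroke and do one more.

Call:
arm_command([
  [0.1, 0.4, 0, 0, 0, 0],
  [0.2, 0.8, 0, 0, 0, 0],
  [0.3, 1.2, 0, 0, 0, 0],
  [0.4, 1.6, 0, 0, 0, 0],
  [0.5, 2.0, 0, 0, 0, 0],
  [0.5, 2.4, 0, 0, 0, 0],
  [0.5, 2.8, 0, 0, 0, 0],
  [0.5, 3.2, 0, 0, 0, 0],
  [0.5, 3.2, 0, 0, 0, 0],
])

```text
t: 13.65
eef_pos: [519.6, 170.0, 340.7]
tcp_rot: [3.141, 0.0, -0.179]
ft_force: [2.1, -0.0, 0.8]
opening: 0.003
```

Call:
arm_command([
  [0, 0, 0, 0, 0, 0],
  [1.8, -0.2, 0, 0, 0, 0],
  [3.3, -0.5, 0, 0, 0, 0],
  [3.5, -2.5, 0, 0, 0, 0],
  [3.5, -4.5, 0, 0, 0, 0],
  [3.4, -6.5, 0, 0, 0, 0],
  [3.2, -7.4, 0, 0, 0, 0],
  [3.0, -7.4, 0, 0, 0, 0],
])

```text
t: 14.32
eef_pos: [562.1, 239.8, 340.4]
tcp_rot: [3.141, 0.0, -0.177]
ft_force: [-0.1, 0.3, 0.0]
opening: 0.006
```

```bash
python3 - <<'E'
from h import *
s=state();print(loc(s),s["ft_force"])
shot("d7",(200,215,260,260),"side")
b=[cv2.resize(cv2.imread(f"pics/{n}.png"),(400,300)) for n in("d5","d7")]
cv2.imwrite("pics/m7.png",np.hstack(b))
E
```

```text
[63.90930115 50.1363616 ] [-0.12177165  0.2566774   0.01189533]
```

View pics/m7.png

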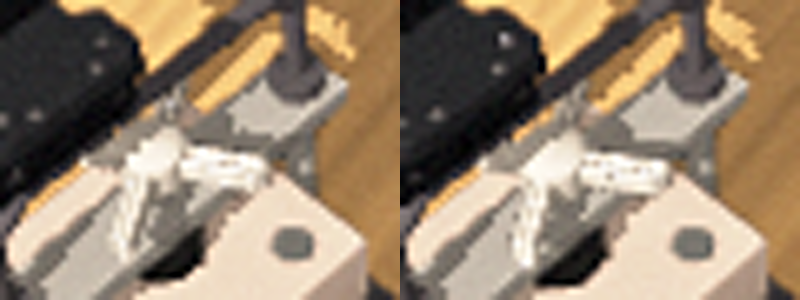

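Same wing orientation as before and slightly lower, so it should be about 34° short of home. Now the next stroke, with the end in small steps.

Call:
arm_command([
  [-1.5, 0.1, 0, 0, 0, 0],
  [-2.8, 0.1, 0, 0, 0, 0],
  [-3.8, 0.1, 0, 0, 0, 0],
  [-4.1, 0.1, 0, 0, 0, 0],
  [-4.1, 0.4, 0, 0, 0, 0],
  [-4.1, 0.9, 0, 0, 0, 0],
  [-4.0, 1.4, 0, 0, 0, 0],
  [-3.8, 1.9, 0, 0, 0, 0],
  [-3.6, 2.3, 0, 0, 0, 0],
  [-3.5, 2.6, 0, 0, 0, 0],
  [-3.5, 2.7, 0, 0, 0, 0],
  [-3.5, 2.7, 0, 0, 0, 0],
])

```text
t: 15.37
eef_pos: [523.3, 217.6, 340.6]
tcp_rot: [3.141, -0.0, -0.179]
ft_force: [-0.2, 0.9, 0.1]
opening: 0.005
```

Call:
arm_command([
  [0, 0.1, 0, 0, 0, 0],
  [0, 0.2, 0, 0, 0, 0],
  [0, 0.2, 0, 0, 0, 0],
])

```text
t: 15.62
eef_pos: [522.8, 216.0, 340.7]
tcp_rot: [-3.142, -0.0, -0.178]
ft_force: [1.2, 1.9, -0.3]
opening: 0.006
```

Call:
arm_command([
  [0, 0.1, 0, 0, 0, 0],
  [0, 0.1, 0, 0, 0, 0],
])

```text
t: 15.78
eef_pos: [522.6, 215.0, 340.7]
tcp_rot: [-3.142, -0.0, -0.178]
ft_force: [1.5, 1.4, -0.1]
opening: 0.007
```

Call:
arm_command([
  [0, 0.1, 0, 0, 0, 0],
  [0, 0.1, 0, 0, 0, 0],
])

```text
t: 15.95
eef_pos: [522.4, 214.0, 340.7]
tcp_rot: [3.142, -0.0, -0.178]
ft_force: [1.1, 1.4, 0.1]
opening: 0.005
```

Call:
arm_command([
  [0, 0.1, 0, 0, 0, 0],
  [0, 0.1, 0, 0, 0, 0],
])

```text
t: 16.12
eef_pos: [522.2, 212.9, 340.7]
tcp_rot: [3.141, -0.0, -0.178]
ft_force: [1.9, 0.9, -0.9]
opening: 0.007
```

Call:
arm_command([
  [0, 0.1, 0, 0, 0, 0],
  [0, 0.1, 0, 0, 0, 0],
])

```text
t: 16.28
eef_pos: [522.1, 212.2, 340.7]
tcp_rot: [-3.141, -0.0, -0.179]
ft_force: [1.2, 4.6, -1.5]
opening: 0.002
```

Call:
arm_command([
  [0, 0.05, 0, 0, 0, 0],
  [0, 0.05, 0, 0, 0, 0],
])

```text
t: 16.45
eef_pos: [522.0, 212.0, 340.8]
tcp_rot: [-3.14, -0.0, -0.179]
ft_force: [1.4, 6.3, -1.7]
opening: 0.004
```

Call:
arm_command([
  [0, 0.04, 0, 0, 0, 0],
  [0, 0.04, 0, 0, 0, 0],
  [0, 0.04, 0, 0, 0, 0],
])

```text
t: 16.7
eef_pos: [522.0, 211.8, 340.8]
tcp_rot: [-3.14, -0.001, -0.179]
ft_force: [2.3, 8.7, -2.0]
opening: 0.009
```

The force rises steadily, to about 9 N, with almost no motion: the screw is at its stop. Backing away.

Call:
arm_command([
  [0, -0.4, 0, 0, 0, 0],
  [0, -1.0, 0, 0, 0, 0],
  [1.5, -1.0, 0, 0, 0, 0],
  [3.5, -1.0, 0, 0, 0, 0],
  [5.5, -1.0, 0, 0, 0, 0],
  [7.5, -1.0, -1, 0, 0, 0],
  [9.0, -1.0, -4, 0, 0, 0],
  [10.0, -1.0, -8, 0, 0, 0],
  [10.0, -1.0, -12, 0, 0, 0],
  [10.0, -1.0, -12, 0, 0, 0],
  [10.0, -1.0, -12, 0, 0, 0],
  [10.0, -1.0, -12, 0, 0, 0],
])

```text
t: 17.7
eef_pos: [621.8, 203.4, 460.0]
tcp_rot: [3.141, 0.001, -0.178]
ft_force: [-0.2, 0.7, -0.7]
opening: 0.001
```

```bash
python3 - <<'E'
from h import *
s=state();print(loc(s),s["eef_pos"],s["ft_force"])
shot("w8",(60,85,220,240)); shot("d8",(190,205,270,265),"side"); shot("s8",(280,180,370,247),"scene")
a=cv2.imread("pics/w8_full.png");k=cv2.imread("pics/side0.png")
b=[cv2.resize(cv2.imread(f"pics/{n}.png"),(400,300)) for n in("w8","d8","s8")]
f=cv2.resize(cv2.imread("pics/d8_full.png"),(400,300))
cv2.imwrite("pics/m8.png",np.vstack([np.hstack(b[:2]),np.hstack([b[2],f])]))
E
```

```text
[128.95935658  24.64078107] [621.77900091 203.37287498 460.03005471] [-0.19282883  0.71304392 -0.66789775]
```

View pics/m8.png

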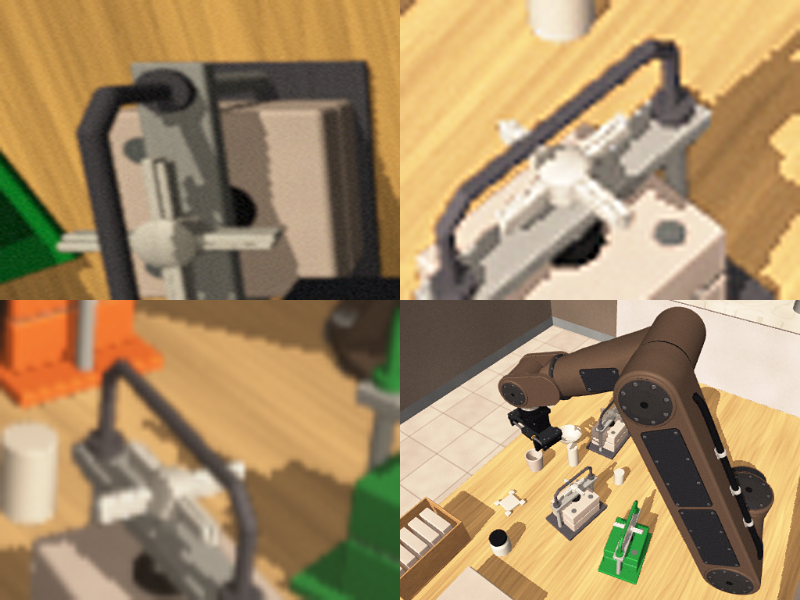

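The wings now lie parallel to the mould's axes, the head is down at the bridge, and the arm is clear.

```bash
python3 -c "from cell import *;print(state()['qvel'].round(4));print(job_done())"
```

```text
[ 0.0001 -0.0015 -0.005  -0.0001  0.0008 -0.0003]
the job is handed in; nothing more can be done
None
```

The loose screw is home against its stop, and I handed the job in at about 18 s. I turned it clockwise with five light strokes of the closed fingertips on one side of the handle. The first four met only friction, about 2 N. I felt out the stop in steps of 1 mm or less.

**Last checks:**
- **Stop:** on the final stroke the push rose from about 2 N to 9 N with almost no movement, and I backed off there.
- **Screw position:** the last pictures show the wings parallel to the mould's axes and the head low over the bridge.
- **Clear of the work:** the tool was raised and well to the side, with wrist force under 1 N.
- **The rest of the bench:** the side view shows the other objects standing where they were. I did not look closely at the second mould's screw again, but the arm never went near it.

**One disagreement:** my first camera estimate of the screw's height put it a quarter turn nearer home than it was. The fourth stroke met no stop where I expected it. A check of the wing angle explained this, and the fifth stroke reached the stop.

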